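# Key open the marble dispenser and hold it

### The job

Clear the keyhole of the marble dispenser by taking the plywood tag that lies over it and hanging the tag by its hole on the bare peg of the rail, pushed down and let go. Then take the key out of its stand, push it fully home in the keyhole past the sticky pins, turn it a quarter turn clockwise (seen from above) against the spring, and keep holding the key turned once both marbles have rolled out into the catch tray: finish while still gripping the turned key. Do not disturb the copper cup, the bowl or the tin.

Things in the scene. Friction and masses are not known exactly. Their poses are not given: they have to be found in the camera images.
- dispenser: Fixed wooden marble dispenser; origin on the shelf directly under the keyhole. Lock housing 100 (x) by 90 (y) mm about the origin, lid 70 mm high; on it a brass lock plate 34 by 34 by 10 mm. Along its +y side (y = +59) a lane 66 mm high slopes down to -x; a steel shutter at x = -40, lifted by the turning lock, holds back two marbles (its posts stand 114 mm high). The lane ends over the catch tray
- lock_mouth (a point): Centre of the keyhole at the top of the brass plate, 80 mm above the shelf; axes as dispenser's. Keyhole: upright slot 16 (x) by 8 (y) mm through the 10 mm plate, mouth bevelled 3 mm. Below it the lock cylinder's slot, 15 by 7 mm, in line at lock 0; sprung sticky pins in it resist the key (up to about 10 N) in the last 15 mm: push firmly or wiggle until the collar sits on the plate
- lock (a joint): Turn of the lock cylinder, rad: 0 at rest, grows clockwise seen from above to a stop at 1.571. A spring (0.11 N m at a quarter turn) turns it back when let go. It turns only with the key fully home; the key has about 9 degrees of play, so the cylinder lags behind the key. The shutter rises 26 mm per rad and frees the 22 mm marbles from about 0.95 rad
- tray_middle (a point): Middle of the open catch tray's inner floor, 5 mm above the shelf, axes as the dispenser's; the tray is 75 (x) by 70 (y) by 30 mm, centred 92 mm to -x and 59 mm to +y of the dispenser's origin
- tag: Loose flat plywood tag 84 (its x) by 50 (its y) by 6 mm, about 20 g. Origin at the centre of its underside, x along its length towards the end with the round hole. At the start it lies flat on the brass lock plate and covers the keyhole, overhanging the plate (10 mm of air under the overhang above the lid)
- tag_eye (a point): Centre of the tag's through hole, 20 mm diameter, at half its thickness: 28 mm from the tag's centre along its +x
- peg_bare: The bare upright turned maple peg on the steel rail: 39 mm tall, 10 mm thick (12 mm at its head, 16 mm at its foot, which is 4 mm high), pointed top. Origin at the centre of its foot, on the rail's top, 12 mm above the shelf; z up along the peg
- peg_full: The other peg, same shape, filled with three wooden rings of 38 mm diameter up to 29 mm (all fixed); 130 mm from the bare peg along the rail. Origin as the bare peg's. Left and right of the two pegs vary
- rail: Fixed steel rail plate, 70 (x) by 210 (y) by 12 mm, origin at the centre of its underside; the pegs stand on its middle line at y = +65 and -65 mm
- key: Loose steel key standing upright in its stand, 74 mm tall, about 60 g. Origin at the lower end of its bit, z up. From below: flat bit 13 (x) by 5 (y) by 18 mm, rounded end; neck 6 mm thick up to 30 mm; round collar 24 mm wide from 30 to 34 mm; flat bow to grip, 32 (x) by 9 (y) mm, from 34 to 74 mm. Same under a half turn; bit and bow in one plane
- key_collar (a point): Centre of the underside of the key's collar, 30 mm above the key's origin; it sits on the lock plate's top when the key is fully home
- key_stand: Fixed wooden block 60 (x) by 50 (y) by 34 mm, origin at the centre of its underside, with an upright slot 15 by 7 mm (long side along x) through its middle in which the key stands, collar on the block's top; the key lifts straight out
- marble_low_center (a point): Centre of the lower amber glass marble, 22 mm diameter, waiting in the lane at the shutter
- marble_high_center (a point): Centre of the upper amber glass marble, 22 mm diameter, waiting behind the first
- cup: Copper measuring cup, 62 mm wide, 55 mm high, with a flat handle along its +x to 78 mm; origin under its centre. Leave alone
- bowl: Stoneware pinch bowl, 84 mm wide, 38 mm high; origin under its centre. Leave alone
- tin: Red lacquered tin, 78 mm wide, 76 mm high; origin under its centre. Leave alone

How it is judged:
On the way, in this order (a step that is already met when the one before it is completed fails the run):
1. the tag hangs by its hole on the bare peg, let go (horizontal distance between tag_eye and peg_bare below 0.01 m and z of tag_eye in the frame of peg_bare below 0.022 m and contact force between the fingers and tag below 0.1 N), for 0.2 s.
2. the key is fully home in the unturned lock (horizontal distance between key_collar and lock_mouth below 0.006 m and z of key_collar in the frame of lock_mouth below 0.004 m and value of joint lock below 0.35 rad), for 0.1 s.
3. the key has turned the lock a quarter (value of joint lock above 1.15 rad), for 0.2 s.
At the end, for the whole second after the job is handed in: Fingers grip the key (over 1 N), which is fully home (collar within 4 mm of the plate, 6 mm of centre) and holds the lock past 1.15 rad; tag hole within 10 mm of the bare peg's axis, under 22 mm above its foot; both marbles in the catch tray (within 50 mm of its middle) (value of joint lock above 1.15 rad and horizontal distance between key_collar and lock_mouth below 0.006 m and z of key_collar in the frame of lock_mouth below 0.004 m and contact force between the fingers and key above 1 N and horizontal distance between tag_eye and peg_bare below 0.01 m and z of tag_eye in the frame of peg_bare below 0.022 m and x of each of marble_low_center, marble_high_center in the frame of dispenser below -0.055 m and distance between each of marble_low_center, marble_high_center and tray_middle below 0.05 m); the arm keeps its last pose, push and grip.
It fails at once if the cup, the bowl or the tin is disturbed (moved more than 25 mm) (distance of any of cup, bowl, tin from where it was at the start of the episode above 0.025 m).
It also fails if it takes over 72 s, if anything falls off the work surface, if the arm or the gripper's body presses on something with over 40 N, if the wrist force passes 120 N, or if a joint passes its speed limit or range.

### The arm

A 7-joint arm with a two-finger parallel gripper is mounted at the origin on the work surface. World frame = base frame: x ahead of the robot, y to its left, z up, the work surface at z = 0. Lengths are in m, angles in rad, forces in N, time in s.
With the tool pointing down it reaches from about 0.425 to 0.925 m from the base axis. Payload 6.8 kg.
Tool frame: the origin (TCP) lies at the very end of the fingers, on their centre line; the grasp point (between the pads) lies 19 mm behind it; z points along the fingers, y is the line along which they close (so a half turn about z gives the same grasp; the last joint's range is limited). The gripper opens to 85 mm and grips with 20 to 120 N. Pads are 22 mm wide; open, the fingers measure 114 mm over their backs; the gripper's body (76 mm by 85 mm) begins 54 mm behind the grasp point. The pads swing forward as they close: fully open they stand 13 mm farther back than shut.
Start: joints at [1.228, 0.477, 0.022, 1.555, -0.011, 1.109, -0.083], TCP at [0.157, -0.656, 0.231] pointing down, gripper open.
Joint ranges: [-2.96, 2.96], [-0.34, 2.1], [-1.41, 1.46], [0.24, 2.44], [-1.37, 4.51], [0.17, 1.92], [-2.96, 2.96]. Speed limits (rad/s): [2.39, 2.39, 3.14, 3.14, 3.14, 3.14, 3.14].

### API

Orientations are given as a rotation vector (axis times angle).
In Python, from bench import monitor, optics, r gives the robot as it stands.
- The arm moves only by the shell command python3 -m crank 'ROWS' [OPENING] [FORCE]. ROWS is JSON, a list of rows, each a list of 2 entries, a list of its own where there are three numbers: the shift along the tool's x, y, z in cm, then the turn, a rotation vector about the tool's x, y, z in rad. A call has 1 to 5 rows; each row shifts and turns the commanded pose from where the row before left it, along the tool's axes as they then stand; what a row does not reach is not made up. A row lasts 1/10 s, in which the tool goes at most 50 mm and 8.59 degrees, less where a joint would pass 70% of its speed; a pose out of reach is approached as far as the arm can. A call is refused whole if a number of a shift passes 5 or a number of a turn 0.15, either way. A call with a gripper value outside its range is refused whole. OPENING is the finger opening in cm, from 0 to 8.54, set as the call begins (- or left out, the last holds). The fingers move at their own pace and stop on an object; FORCE is the grip in N (left out, the last holds). Time passes only in rows, so rows that do not move let the fingers close. It gives the time, the measured TCP pose, the force, the opening and the grip force at its end, in the units of the state.
- monitor.get_obs(): the state, without advancing time (a new reading comes with each control period).
- optics.grab_frame(name): name is "scene" or "top" or "wrist"; returns (picture, depth): 480x640x3 uint8, red, green, blue; 480x640 float32, m along the optical axis (not along the pixel's ray), 0 where there is no reading.
- optics.camera_model(name): a dict with "vertical_fov" (degrees; the focal length in pixels is half the picture's height over the tangent of half this angle, whatever the lens; pixels are square), "cx", "cy" (the principal point, pixels), "D" ([k1, k2, p1, p2, k3] as OpenCV has them; the pictures are not rectified), "R" (3x3) and "t" (3): a world point X has camera coordinates R X + t; the wrist camera has in their place "hand_eye" (4x4, takes a point from camera to tool coordinates, whose origin is the TCP and whose axes are the flange's). Camera axes: x right, y down, z forward; pixel columns grow to the right and rows downward; lengths in m; the calibration is good to about 2 mm. A picture is of the moment at which its call begins: read the wrist's pose just before it. camera_model takes no time and is no camera call.
- r.hand_in(): hands the job in; it is judged then, once.
The state is a dict: "clock": time; "joints": joint angles; "qvel": joint speeds; "tau": joint torques, N m; "tcp_pos": TCP position; "orientation": TCP orientation; "contact_force": force on the tool from outside, world axes, zero at the start; "moment": the same for the moment, N m; "grip_width": finger opening in m; "gripper_force": force on a finger pad.
Only numpy, scipy, OpenCV 4.12 (cv2) and the standard library are available. Lean on these libraries where they do the work, as an engineer would, in place of code of your own. Each camera call takes 0.05 s, during which the arm holds its last target. There are 200 camera calls.

## Working session

There is one attempt and no reset: what is moved stays moved. The work goes in short steps, Python scripts to look and compute and a shell command to move; the robot and the scene stay as the last step left them, time stands still between calls to the robot, and variables do not carry over. Pictures are saved under pics/ and viewed, at most 12 in all, crops included, and the job is handed in when it is done.

```bash
mkdir -p pics
cat > h.py <<'E'
import numpy as np, cv2
from scipy.spatial.transform import Rotation as Ro
from bench import monitor, optics, r
def cam(name):
    m=optics.camera_model(name); f=240/np.tan(np.radians(m["vertical_fov"])/2)
    K=np.array([[f,0,m["cx"]],[0,f,m["cy"]],[0,0,1.]]); return m,K,np.array(m["D"],float)
def grab(name,fn=None):
    o=monitor.get_obs(); im,d=optics.grab_frame(name)
    if fn: cv2.imwrite("pics/"+fn,im[:,:,::-1])
    m,K,D=cam(name)
    if "hand_eye" in m:
        T=np.eye(4);T[:3,:3]=Ro.from_rotvec(o["orientation"]).as_matrix();T[:3,3]=o["tcp_pos"]
        T=T@np.array(m["hand_eye"]); Rw=T[:3,:3]; c=T[:3,3]
    else:
        Rw=np.array(m["R"]).T; c=-Rw@np.array(m["t"])
    return im,d,(Rw,c,K,D)
def plane(px,z,C):
    Rw,c,K,D=C; u=cv2.undistortPoints(np.array(px,float).reshape(-1,1,2),K,D).reshape(-1,2)
    v=np.c_[u,np.ones(len(u))]@Rw.T; return c+v*((z-c[2])/v[:,2])[:,None]
def proj(X,C):
    Rw,c,K,D=C; return cv2.projectPoints((np.atleast_2d(X)-c)@Rw,np.zeros(3),np.zeros(3),K,D)[0].reshape(-1,2)
def cloud(d,C):
    Rw,c,K,D=C; v,u=np.mgrid[0:480,0:640]
    n=cv2.undistortPoints(np.c_[u.ravel(),v.ravel()].astype(float).reshape(-1,1,2),K,D).reshape(-1,2)
    P=np.c_[n,np.ones(len(n))]*d.reshape(-1,1); return (P@Rw.T+c).reshape(480,640,3)
E
python3 - <<'E'
from h import *
print(monitor.get_obs())
for n in("top","scene"):
    im,d,C=grab(n,n+"0.png"); print(n,C[1],C[0][:,2],C[2][0,0],C[3])
    np.savez("/tmp/"+n,im=im,d=d)
print(optics.camera_model("wrist"))
E
```

```text
{'clock': 0.0, 'joints': array([ 1.2278684 ,  0.47781071,  0.02234833,  1.55645741, -0.01149785,
        1.1092798 , -0.08307969]), 'qvel': array([ 1.14935806e-03,  2.43221888e-04,  8.39990817e-05, -1.08885156e-03,
        3.08938931e-04,  5.18555274e-04,  1.32314373e-03]), 'tau': array([ 2.59926992e-04, -5.96443105e+01,  1.60818391e+00, -2.81197947e+01,
        1.26687690e-02,  9.37254808e-03, -8.01745784e-06]), 'tcp_pos': array([ 0.15689857, -0.6559054 ,  0.23031625]), 'orientation': array([-3.11817606e+00, -3.67864763e-01,  5.56446213e-04]), 'contact_force': array([-0.08931016,  0.4036394 , -0.36261696]), 'moment': array([ 0.03401239, -0.00720867, -0.00563845]), 'gripper_force': 0.0, 'grip_width': 0.08527750232608071}
top [ 0.45681957 -0.01344009  0.92312078] [ 0.12746441  0.01921938 -0.99165692] 461.8585231378921 [-0.02221753  0.          0.          0.          0.        ]
scene [0.88455436 0.42928806 0.95162382] [-0.30118317 -0.4186822  -0.85673445] 577.6203647076544 [-0.07117963  0.          0.          0.          0.        ]
{'vertical_fov': 66.16787628796773, 'cx': 324.1230152475406, 'cy': 238.59288818905495, 'D': array([-0.05469851,  0.        ,  0.        ,  0.        ,  0.        ]), 'hand_eye': array([[ 1.10639757e-03, -9.58361577e-01, -2.85555361e-01,
         7.22306689e-02],
       [ 9.99999351e-01,  9.82767739e-04,  5.76245562e-04,
         2.86422831e-04],
       [-2.71617009e-04, -2.85555813e-01,  9.58362042e-01,
        -1.41997049e-01],
       [ 0.00000000e+00,  0.00000000e+00,  0.00000000e+00,
         1.00000000e+00]])}
```

View pics/top0.png

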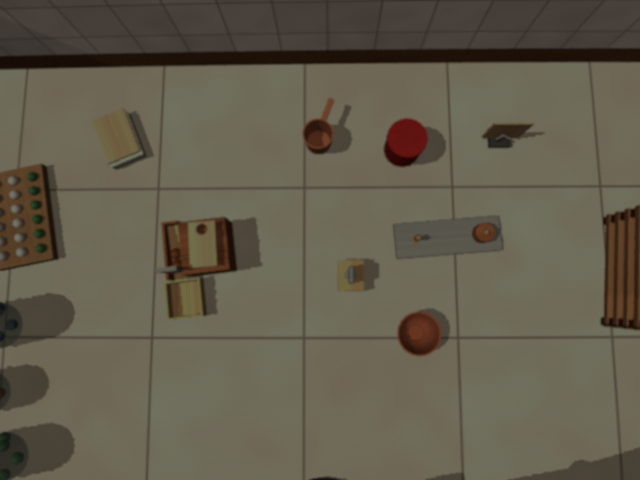

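View pics/scene0.png

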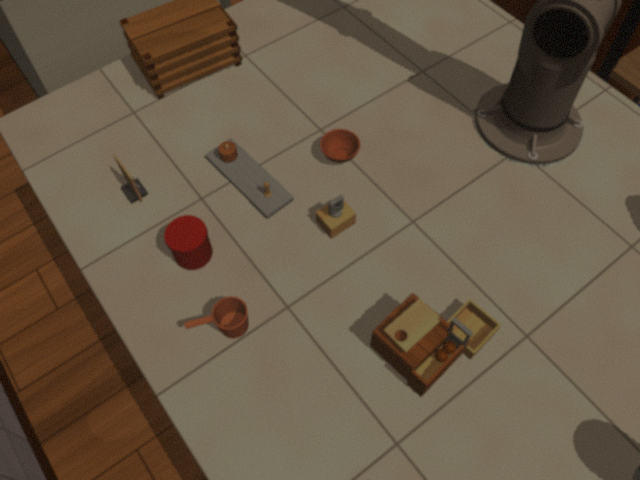

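Top view shows: tag at (203,243), hole at (202,229); bare peg at (418,238), ring peg at (485,233); stand and key at (351,274); lane on the left of the dispenser and tray below it (185,297).

Run:
```python
from h import *
m,K,D=cam("top"); Rw=np.array(m["R"]).T; C=(Rw,-Rw@np.array(m["t"]),K,D)
z=np.load("/tmp/top.npz"); im,d=z["im"],z["d"]; P=cloud(d,C)
hsv=cv2.cvtColor(im,cv2.COLOR_RGB2HSV)
def rect(mask,name,zp):
    cs=cv2.findContours(mask.astype(np.uint8),0,2)[0]; c=max(cs,key=cv2.contourArea)
    q=plane(c.reshape(-1,2),zp,C)[:,:2].astype(np.float32)
    R=cv2.minAreaRect(q*1000); print(name,cv2.contourArea(c),np.round(R[0],1),np.round(R[1],1),round(R[2],1)); return c
for n,(u,v) in dict(tag=(203,250),hole=(202,229),lid=(225,262),peg=(418,238),ring=(485,233),rail=(450,240),stand=(343,275),key=(351,273),tray=(185,297),tile=(270,300)).items():
    print(n,im[v,u],hsv[v,u],np.round(P[v,u],3))
Z=P[:,:,2]
box=lambda a,b,c,e:np.pad(np.ones((e-c,b-a),bool),((c,480-e),(a,640-b)))
c=rect(box(150,245,205,285)&(Z>.079)&(Z<.094)&(hsv[...,1]<140)&(hsv[...,2]>80),"tag",.086)
rect(box(155,245,205,285)&(Z>.055),"disp",.07)
rect(box(330,375,250,300)&(Z>.02)&(Z<.05),"stand",.034)
b=box(330,375,250,300)&(Z>.06); rect(b,"key",.078)
rect(box(385,510,205,265)&(Z>.006),"rail",.012)
rect(box(405,435,225,250)&(Z>.025),"peg",.05)
rect(box(465,505,215,250)&(Z>.025),"ring",.041)
rect(box(295,340,115,160)&(Z>.03),"cup",.055);rect(box(380,430,110,170)&(Z>.06),"tin",.076);rect(box(390,445,305,360)&(Z>.02),"bowl",.038)
cv2.imwrite("pics/t1.png",np.hstack([cv2.resize(im[200:325,145:245,::-1],None,fx=4,fy=4),cv2.resize(im[200:325,335:435,::-1],None,fx=4,fy=4)])*1)
```

```text
tag [110 100  68] [ 23  97 110] [0.541 0.219 0.085]
hole [58 34 17] [ 12 180  58] [0.582 0.226 0.072]
lid [81 47 27] [ 11 170  81] [0.52  0.181 0.07 ]
peg [103  81  51] [ 17 129 103] [ 0.566 -0.181  0.05 ]
ring [96 72 45] [ 16 135  96] [ 0.576 -0.31   0.046]
rail [89 86 76] [23 37 89] [ 0.567 -0.251  0.012]
stand [108  98  65] [ 23 102 108] [ 0.497 -0.039  0.036]
key [87 83 74] [21 38 87] [ 0.499 -0.052  0.079]
tray [111 105  66] [ 26 103 111] [0.456 0.274 0.006]
tile [111 107  89] [ 25  51 111] [ 0.45   0.106 -0.   ]
tag 1154.5 [553.7 220.9] [84.8 49.5] 4.4
disp 3408.0 [548.8 246.7] [110.1 141.4] 6.8
stand 775.5 [498.3 -51.8] [49.7 59.4] 89.9
key 71.5 [498. -51.] [ 9.1 31. ] 89.4
rail 3610.0 [ 574.3 -246. ] [ 70.4 211.7] 4.4
peg 27.5 [ 567.6 -179.7] [ 9.3 13.7] 44.3
ring 310.0 [ 579.4 -309. ] [40.5 36.9] 89.7
cup 790.0 [770.7   9.6] [68.7 60.6] 18.6
tin 1274.5 [ 753.3 -159.9] [76.5 80.6] 71.1
bowl 1501.5 [ 388.  -179.4] [80.7 81.6] 88.8
```

View pics/t1.png

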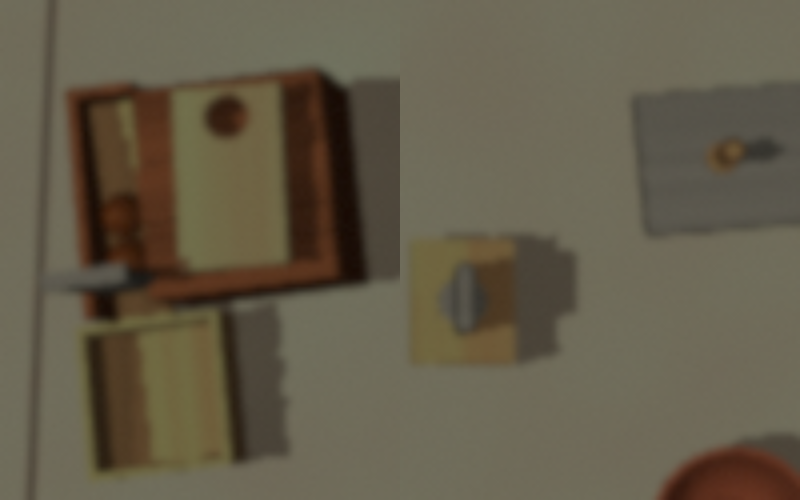

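```bash
python3 -m crank '[[[3.5,-2.2,0],[0,0,0.08]],[[3.5,-2.2,0],[0,0,0.08]],[[3.5,-2.2,0],[0,0,0]],[[3.5,-2.2,0],[0,0,0]],[[3.5,-2.2,0],[0,0,0]]]' 8.5
python3 -m crank '[[[3.5,-2.2,0],[0,0,0]],[[3.5,-2.2,0],[0,0,0]],[[3.5,-2.2,0],[0,0,0]],[[3.5,-2.2,0],[0,0,0]],[[3.5,-2.2,0],[0,0,0]]]'
python3 -c "from h import *;print(monitor.get_obs()['joints'])"
```

```text
clock: 0.6
tcp_pos: [0.3179, -0.5247, 0.231]
orientation: [-3.139, -0.117, 0.001]
contact_force: [1.2, -0.2, 0.7]
grip_width: 0.0849
gripper_force: 0.0
clock: 1.1
tcp_pos: [0.4842, -0.4021, 0.231]
orientation: [-3.139, -0.117, 0.001]
contact_force: [0.5, -0.8, -0.2]
grip_width: 0.0852
gripper_force: 0.0
[ 0.64869243  0.40483276 -0.07295518  1.66633582  0.03276512  1.07228114
 -0.93015984]
```

```bash
python3 -m crank '[[[0.84,-4.4,0],[0,0,0]],[[0.84,-4.4,0],[0,0,0]],[[0.84,-4.4,0],[0,0,0]],[[0.84,-4.4,0],[0,0,0]],[[0.84,-4.4,0],[0,0,0]]]' |tail -5|head -1
python3 -m crank '[[[0.84,-4.4,0],[0,0,0]],[[0.84,-4.4,0],[0,0,0]],[[0.84,-4.4,0],[0,0,0]],[[0.84,-4.4,0],[0,0,0]],[[0.84,-4.4,0],[0,0,0]]]'|tail -5|head -1
python3 -m crank '[[[0.84,-4.4,0],[0,0,0]],[[0.84,-4.4,0],[0,0,0]],[[0.84,-4.4,0],[0,0,0]],[[0.84,-4.4,0],[0,0,0]],[[0,0,0],[0,0,0]]]'
python3 - <<'E'
from h import *
im,d,C=grab("wrist","w1.png"); np.savez("/tmp/w1",im=im,d=d)
print(monitor.get_obs()['joints'])
P=cloud(d,C);Z=P[...,2];hsv=cv2.cvtColor(im,cv2.COLOR_RGB2HSV)
m=((Z>.080)&(Z<.092)&(hsv[...,1]<140)&(hsv[...,2]>70)).astype(np.uint8)
cs,h=cv2.findContours(m,cv2.RETR_CCOMP,1)
for c in cs:
    if cv2.contourArea(c)>800:
        q=plane(c.reshape(-1,2),.086,C)[:,:2].astype(np.float32)*1000
        print(cv2.contourArea(c),cv2.minAreaRect(q),cv2.minEnclosingCircle(q))
E
```

```text
tcp_pos: [0.5083, -0.179, 0.231]
tcp_pos: [0.5338, 0.0433, 0.2312]
clock: 2.6
tcp_pos: [0.5529, 0.2279, 0.2311]
orientation: [-3.134, -0.133, 0.001]
contact_force: [0.4, 0.3, -0.1]
grip_width: 0.085
gripper_force: 0.0
[-0.20637202  0.37522428 -0.36192683  1.72919887  0.14666046  1.06416867
 -2.10636113]
6082.0 ((554.4522705078125, 221.4765167236328), (83.64363861083984, 49.73298263549805), 4.593473434448242) ((554.4847412109375, 221.30154418945312), 48.05323791503906)
```

View pics/w1.png

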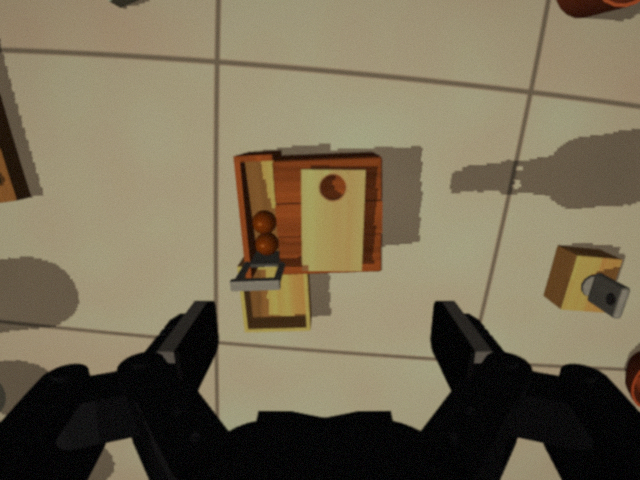

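The wrist picture shows the tag lying clear between the fingers' shadows: tag at (333,220), hole at (333,187), marbles at (264,232), key at (605,290). The tag pose agrees with the top view, so I go down.

```bash
python3 -m crank '[[[0.1,0.66,3.5],[0,0,0]],[[0,0,3.5],[0,0,0]],[[0,0,3],[0,0,0]],[[0,0,3],[0,0,0]],[[0,0,0],[0,0,0]]]' 7
python3 - <<'E'
from h import *
o=monitor.get_obs();print(o['tcp_pos'],o['orientation'],o['contact_force'])
E
```

```text
clock: 3.15
tcp_pos: [0.5532, 0.2099, 0.0972]
orientation: [3.135, 0.115, -0.012]
contact_force: [-0.8, -1.4, 0.0]
grip_width: 0.0701
gripper_force: 0.0
[0.55316158 0.20985682 0.09719134] [ 3.1354047   0.11483887 -0.01209014] [-0.84018847 -1.35528218  0.04075177]
```

```bash
python3 -m crank '[[[0,0,0],[0,0,0]],[[0,0,0],[0,0,0]],[[0,0,0],[0,0,0]]]'
```

```text
clock: 3.45
tcp_pos: [0.5571, 0.2134, 0.1032]
orientation: [-3.138, -0.117, -0.005]
contact_force: [-0.1, 0.3, -0.0]
grip_width: 0.07
gripper_force: 0.0
```

```bash
python3 -m crank '[[[-0.2,-0.8,1],[0,0,0]],[[0,0,1],[0,0,0]],[[0,0,0],[0,0,0]],[[0,0,0],[0,0,0]],[[0,0,0],[0,0,0]]]'
```

```text
clock: 3.95
tcp_pos: [0.5535, 0.2209, 0.0813]
orientation: [3.139, 0.117, -0.0]
contact_force: [0.5, -0.1, -0.4]
grip_width: 0.0704
gripper_force: 0.0
```

```bash
python3 -m crank '[[[0,0,0.5],[0,0,0]],[[0,0,0.6],[0,0,0]],[[0,0,0],[0,0,0]],[[0,0,0],[0,0,0]]]'
python3 -m crank '[[[0,0,0],[0,0,0]],[[0,0,0],[0,0,0]],[[0,0,0],[0,0,0]],[[0,0,0],[0,0,0]],[[0,0,0],[0,0,0]]]' 4 25
```

```text
clock: 4.35
tcp_pos: [0.5532, 0.2209, 0.07]
orientation: [3.139, 0.117, -0.001]
contact_force: [-1.0, -0.4, -0.7]
grip_width: 0.0703
gripper_force: 0.0
clock: 4.85
tcp_pos: [0.5536, 0.2211, 0.0706]
orientation: [-3.139, -0.117, -0.001]
contact_force: [0.4, -0.1, 2.8]
grip_width: 0.0498
gripper_force: 26.2
```

```bash
python3 -m crank '[[[0,0,-2],[0,0,0]],[[0,0,-3],[0,0,0]],[[0,0,-3],[0,0,0]],[[-0.4,3.65,-1],[0,0,0]],[[-0.4,3.65,0],[0,0,0]]]' |tail -5
python3 -m crank '[[[-0.4,3.65,0],[0,0,0]],[[-0.4,3.65,0],[0,0,0]],[[-0.4,3.65,0],[0,0,0]],[[-0.4,3.65,0],[0,0,0]],[[-0.4,3.65,0],[0,0,0]]]' |tail -5
python3 -m crank '[[[-0.4,3.65,0],[0,0,0]],[[-0.4,3.65,0],[0,0,0]],[[-0.4,3.65,0],[0,0,0]],[[0,3.65,0],[0,0,0]],[[0,0,0],[0,0,0]]]'|tail -5
python3 -m crank '[[[0,0,0],[0,0,0]],[[0,0,0],[0,0,0]],[[0,0,0],[0,0,0]],[[0,0,0],[0,0,0]]]'
python3 - <<'E'
from h import *
o=monitor.get_obs();im,d,C=grab("wrist","w2.png");np.savez("/tmp/w2",im=im,d=d,p=o['tcp_pos'],r=o['orientation'])
im,d,C=grab("top","top2.png");np.savez("/tmp/top2",im=im,d=d)
E
```

```text
tcp_pos: [0.5518, 0.1485, 0.1624]
orientation: [-3.138, -0.122, -0.006]
contact_force: [0.6, -0.6, -0.7]
grip_width: 0.049
gripper_force: 26.1
tcp_pos: [0.5441, -0.0374, 0.1602]
orientation: [3.139, 0.118, -0.0]
contact_force: [0.2, -0.9, -0.9]
grip_width: 0.0495
gripper_force: 26.1
tcp_pos: [0.5425, -0.1892, 0.1601]
orientation: [3.137, 0.104, -0.001]
contact_force: [-0.4, 0.2, -0.8]
grip_width: 0.0494
gripper_force: 26.1
clock: 6.75
tcp_pos: [0.5436, -0.1811, 0.1603]
orientation: [-3.139, -0.121, -0.0]
contact_force: [0.0, -0.5, -0.3]
grip_width: 0.0493
gripper_force: 26.1
```

View pics/w2.png

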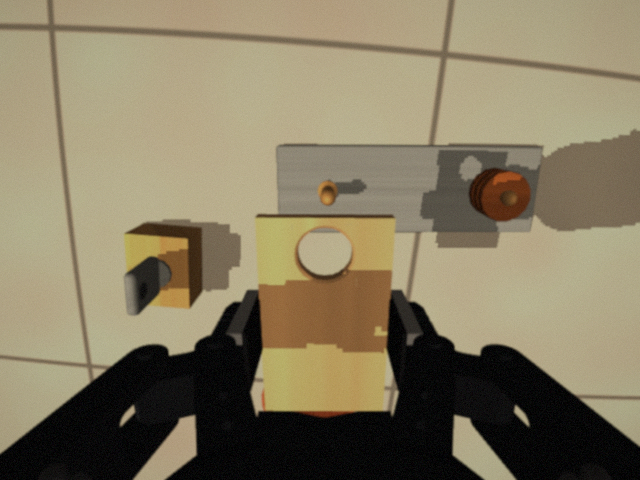

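View pics/top2.png

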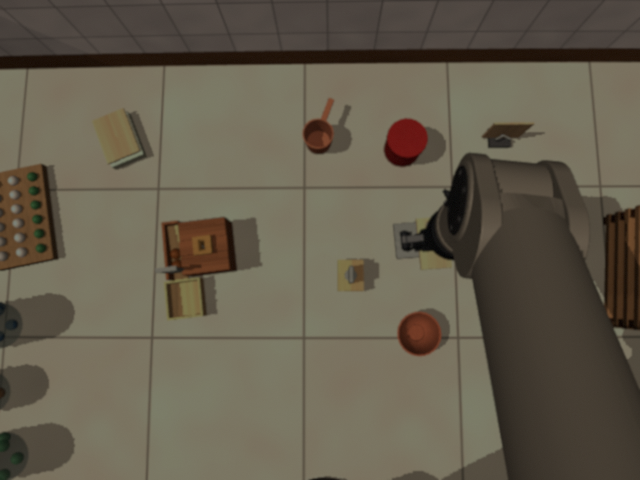

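Wrist view: tag held square with the hole at (325,252), bare peg at (327,193). Top view: keyhole free on the brass plate at (202,244).

Run:
```python
from h import *
z=np.load("/tmp/w2.npz");im,d=z["im"],z["d"];m,K,D=cam("wrist")
T=np.eye(4);T[:3,:3]=Ro.from_rotvec(z["r"]).as_matrix();T[:3,3]=z["p"];T=T@np.array(m["hand_eye"]);C=(T[:3,:3],T[:3,3],K,D)
P=cloud(d,C);Z=P[...,2];zt=np.median(Z[300:340,290:360]);print("tag top z",zt,z["p"])
tag=((Z>zt-.012)&(Z<zt+.012)).astype(np.uint8); tag[:, :250]=0;tag[:,400:]=0
cs,h=cv2.findContours(tag,cv2.RETR_CCOMP,1)
for c,k in zip(cs,h[0]):
    if k[3]>=0 and cv2.contourArea(c)>500:
        q=plane(c.reshape(-1,2),zt,C)[:,:2].astype(np.float32)*1000;print("hole",cv2.fitEllipse(q))
w=P[160:215,305:350].reshape(-1,3);w=w[(w[:,2]>.036)&(w[:,2]<.06)];print("peg",len(w),w.mean(0),np.median(w,0),w.max(0),w.min(0))
# lock plate in top2
z=np.load("/tmp/top2.npz");im,d=z["im"],z["d"];m,K,D=cam("top");R=np.array(m["R"]).T;C=(R,-R@np.array(m["t"]),K,D);P=cloud(d,C);Z=P[...,2]
w=(Z>.0755)&(Z<.09);w[:205]=0;w[285:]=0;w[:,:183]=0;w[:,225:]=0
c=max(cv2.findContours(w.astype(np.uint8),0,2)[0],key=cv2.contourArea);print("plate",cv2.minAreaRect(plane(c.reshape(-1,2),.08,C)[:,:2].astype(np.float32)*1000))
w=(Z>.06);w[:205]=0;w[285:]=0;w[:,:181]=0;w[:,245:]=0
c=max(cv2.findContours(w.astype(np.uint8),0,2)[0],key=cv2.contourArea);print("lid",cv2.minAreaRect(plane(c.reshape(-1,2),.07,C)[:,:2].astype(np.float32)*1000))
```

```text
tag top z 0.17513952109765715 [ 0.54362947 -0.18106     0.16034074]
hole ((573.17919921875, -179.5266876220703), (18.481494903564453, 19.671567916870117), 5.821300029754639)
peg 207 [ 0.57046255 -0.1819677   0.04746042] [ 0.57067478 -0.1819513   0.0478404 ] [ 0.57512649 -0.17652331  0.05148815] [ 0.56413912 -0.18737396  0.03671014]
plate ((552.5010986328125, 223.1687774658203), (34.73893737792969, 33.71469497680664), 7.10371732711792)
lid ((552.2124633789062, 222.99813842773438), (100.71504211425781, 91.77778625488281), 7.043935775756836)
```

```bash
python3 -m crank '[[[-0.3,0.2,2.5],[0,0,0]],[[0,0,2.5],[0,0,0]],[[0,0,2.5],[0,0,0]],[[0,0,2],[0,0,0]],[[0,0,0],[0,0,0]]]' |tail -5
python3 -m crank '[[[0,0,0],[0,0,0]],[[0,0,0],[0,0,0]],[[0,0,0],[0,0,0]]]'|tail -5
```

```text
tcp_pos: [0.5386, -0.1837, 0.0628]
orientation: [-3.138, -0.118, 0.008]
contact_force: [-1.1, 0.1, 0.1]
grip_width: 0.0493
gripper_force: 26.1
tcp_pos: [0.5416, -0.1848, 0.0666]
orientation: [3.139, 0.117, 0.003]
contact_force: [-0.1, -0.0, -0.1]
grip_width: 0.0491
gripper_force: 26.1
```

```bash
python3 -m crank '[[[-0.1,-0.15,1],[0,0,0]],[[0,0,1],[0,0,0]],[[0,0,1],[0,0,0]],[[0,0,0],[0,0,0]],[[0,0,0],[0,0,0]]]' |tail -5
python3 -m crank '[[[0,0,1],[0,0,0]],[[0,0,0.6],[0,0,0]],[[0,0,0.5],[0,0,0]],[[0,0,0],[0,0,0]],[[0,0,0],[0,0,0]]]'|tail -5
python3 - <<'E'
from h import *
grab("wrist","w3.png")
E
```

```text
tcp_pos: [0.5392, -0.183, 0.0347]
orientation: [-3.139, -0.118, 0.002]
contact_force: [0.2, 0.2, 0.6]
grip_width: 0.0489
gripper_force: 26.1
tcp_pos: [0.5395, -0.1831, 0.0142]
orientation: [-3.139, -0.118, 0.0]
contact_force: [0.9, -0.4, -0.1]
grip_width: 0.049
gripper_force: 26.1
```

View pics/w3.png

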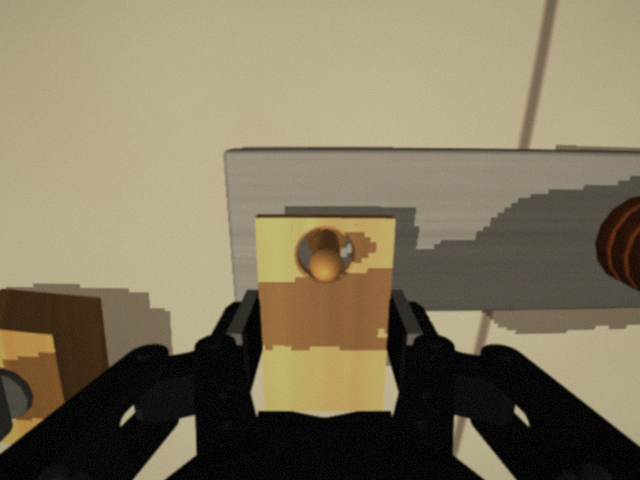

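The peg stands centred through the hole at (325,255). Release, lift, and turn the tool a half turn so the last joint has range for the key.

```bash
python3 -m crank '[[[0,0,0],[0,0,0]],[[0,0,0],[0,0,0]],[[0,0,0],[0,0,0]],[[0,0,0],[0,0,0]],[[0,0,0],[0,0,0]]]' 6.8 |tail -5
python3 -m crank '[[[0,0,-1.5],[0,0,0]],[[0,0,-3],[0,0,0]],[[0,0,-4],[0,0,0]],[[0,0,-4],[0,0,0]],[[0,0,-4],[0,0,0]]]'|tail -5
python3 -m crank '[[[0,0,0],[0,0,-0.146]],[[0,0,0],[0,0,-0.146]],[[0,0,0],[0,0,-0.146]],[[0,0,0],[0,0,-0.146]],[[0,0,0],[0,0,-0.146]]]' |tail -5
python3 -m crank '[[[0,0,0],[0,0,-0.146]],[[0,0,0],[0,0,-0.146]],[[0,0,0],[0,0,-0.146]],[[0,0,0],[0,0,-0.146]],[[0,0,0],[0,0,-0.146]]]' |tail -5
python3 -m crank '[[[0,0,0],[0,0,-0.146]],[[0,0,0],[0,0,-0.146]],[[0,0,0],[0,0,-0.146]],[[0,0,0],[0,0,-0.146]],[[0,0,0],[0,0,-0.146]]]' |tail -5
python3 -m crank '[[[0,0,0],[0,0,-0.146]],[[0,0,0],[0,0,-0.146]],[[0,0,0],[0,0,-0.146]],[[0,0,0],[0,0,-0.146]],[[0,0,0],[0,0,-0.146]]]' |tail -5
python3 -m crank '[[[0,0,0],[0,0,-0.14]],[[0,0,0],[0,0,0]],[[0,0,0],[0,0,0]],[[0,0,0],[0,0,0]]]'
python3 -c "from h import *;print(monitor.get_obs()['joints']);im,d,C=grab('wrist','w4.png')"
```

```text
tcp_pos: [0.5396, -0.1832, 0.0144]
orientation: [3.139, 0.117, 0.0]
contact_force: [0.2, 0.2, 0.6]
grip_width: 0.0679
gripper_force: 0.0
tcp_pos: [0.5393, -0.1831, 0.1821]
orientation: [3.139, 0.118, 0.001]
contact_force: [0.9, -0.6, -0.0]
grip_width: 0.0684
gripper_force: 0.0
tcp_pos: [0.5395, -0.1832, 0.1805]
orientation: [2.886, 1.239, 0.001]
contact_force: [-0.1, -0.6, -0.2]
grip_width: 0.0679
gripper_force: 0.0
tcp_pos: [0.5394, -0.1833, 0.1805]
orientation: [2.254, 2.187, -0.0]
contact_force: [-0.2, 0.4, 1.1]
grip_width: 0.068
gripper_force: 0.0
tcp_pos: [0.5394, -0.1834, 0.1804]
orientation: [1.325, 2.848, -0.001]
contact_force: [-0.1, -0.0, -0.1]
grip_width: 0.0679
gripper_force: 0.0
tcp_pos: [0.5394, -0.1836, 0.1804]
orientation: [0.221, 3.133, -0.002]
contact_force: [-0.6, -1.0, -0.2]
grip_width: 0.0678
gripper_force: 0.0
clock: 12.1
tcp_pos: [0.5395, -0.1833, 0.1797]
orientation: [0.015, 3.141, -0.001]
contact_force: [-0.1, 0.4, -0.5]
grip_width: 0.0677
gripper_force: 0.0
[ 0.89278489  0.50833737 -0.88925122  1.81870514  0.45632907  1.03364213
  1.38561144]
```

View pics/w4.png

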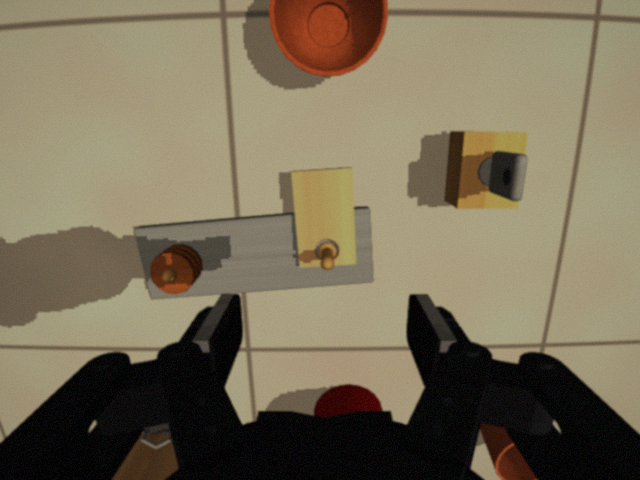

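The tag hangs on the peg (327,255), released; the key stands at (505,175). On to the key.

```bash
python3 -m crank '[[[1,3.3,-0],[0,0,0]],[[1.1,3.3,1],[0,0,0]],[[1.1,3.3,2],[0,0,0]],[[1.1,3.3,1],[0,0,0]],[[0,0,0],[0,0,0]]]' 4 |tail -5
python3 -m crank '[[[0,0,0],[0,0,0]],[[0,0,0],[0,0,0]],[[0,0,0],[0,0,0]],[[0,0,0],[0,0,0]]]'
python3 - <<'E'
from h import *
im,d,C=grab("wrist","w5.png");P=cloud(d,C);Z=P[...,2]
w=((Z>.07)&(Z<.085)&(abs(P[...,0]-.498)<.03)&(abs(P[...,1]+.0515)<.02)).astype(np.uint8)
c=max(cv2.findContours(w,0,2)[0],key=cv2.contourArea);print(cv2.contourArea(c),cv2.minAreaRect(plane(c.reshape(-1,2),.078,C)[:,:2].astype(np.float32)*1000),P[w>0].mean(0))
w=((Z>.03)&(Z<.0365)&(abs(P[...,0]-.498)<.06)&(abs(P[...,1]+.0515)<.06)).astype(np.uint8)
c=max(cv2.findContours(w,0,2)[0],key=cv2.contourArea);print("stand",cv2.contourArea(c),cv2.minAreaRect(plane(c.reshape(-1,2),.034,C)[:,:2].astype(np.float32)*1000))
print(monitor.get_obs()['joints'])
E
```

```text
tcp_pos: [0.4951, -0.046, 0.1386]
orientation: [-0.001, -3.139, -0.002]
contact_force: [0.5, 1.4, 0.4]
grip_width: 0.0397
gripper_force: 0.0
clock: 13.05
tcp_pos: [0.4979, -0.0519, 0.1395]
orientation: [0.014, 3.141, -0.0]
contact_force: [-0.4, 1.0, 0.6]
grip_width: 0.0401
gripper_force: 0.0
701.5 ((496.1564636230469, -51.748199462890625), (8.344797134399414, 32.83456802368164), 89.55712127685547) [ 0.49656918 -0.05172487  0.0766292 ]
stand 4440.0 ((497.7578430175781, -51.65325927734375), (49.955909729003906, 59.91510772705078), 89.55560302734375)
[ 0.72148234  0.46010281 -0.91645679  2.00813888  0.46823339  0.89619232
  1.11514209]
```

```bash
python3 -m crank '[[[0.1,0,2.5],[0,0,0]],[[0,0,2.5],[0,0,0]],[[0,0,2],[0,0,0]],[[0,0,0],[0,0,0]],[[0,0,0],[0,0,0]]]' 3 |tail -5
python3 -m crank '[[[0,0,1.3],[0,0,0]],[[0,0,0.9],[0,0,0]],[[0,0,0.4],[0,0,0]],[[0,0,0],[0,0,0]],[[0,0,0],[0,0,0]]]'
```

```text
tcp_pos: [0.4966, -0.0509, 0.0696]
orientation: [-0.011, -3.141, -0.001]
contact_force: [-0.3, -0.0, 0.7]
grip_width: 0.0299
gripper_force: 0.0
clock: 14.1
tcp_pos: [0.4965, -0.0508, 0.0434]
orientation: [0.01, 3.142, 0.0]
contact_force: [1.1, 0.4, 0.2]
grip_width: 0.03
gripper_force: 0.0
```

```bash
python3 -m crank '[[[0,-0.09,0],[0,0,0]],[[0,0,0],[0,0,0]]]'|tail -5; python3 -m crank '[[[0,0,0],[0,0,0]],[[0,0,0],[0,0,0]],[[0,0,0],[0,0,0]],[[0,0,0],[0,0,0]],[[0,0,0],[0,0,0]]]' 0 80
python3 -m crank '[[[0,0,-1.5],[0,0,0]],[[0,0,-2],[0,0,0]],[[0,0,-3],[0,0,0]],[[0,0,-3],[0,0,0]],[[0,0,-2],[0,0,0]]]'
python3 -c "from h import *;print(monitor.get_obs()['joints'])"
```

```text
tcp_pos: [0.4967, -0.0519, 0.0436]
orientation: [0.011, 3.141, -0.0]
contact_force: [-0.8, -0.4, -0.9]
grip_width: 0.0301
gripper_force: 0.0
clock: 14.8
tcp_pos: [0.4966, -0.0518, 0.0436]
orientation: [0.011, 3.141, -0.0]
contact_force: [-1.4, -0.3, 6.4]
grip_width: 0.0082
gripper_force: 78.1
clock: 15.3
tcp_pos: [0.4968, -0.0513, 0.1608]
orientation: [0.01, 3.14, 0.0]
contact_force: [0.6, 0.3, -0.8]
grip_width: 0.0079
gripper_force: 77.9
[ 0.74785417  0.4294962  -0.94299114  1.99234979  0.43357487  0.93170348
  1.1464862 ]
```

```bash
python3 -m crank '[[[0,0,-1.5],[0,0,-0.133]],[[-1.7,3.24,-1.5],[0,0,0]],[[-1.7,3.24,0],[0,0,0]],[[-1.7,3.24,0],[0,0,0]],[[-1.7,3.24,0],[0,0,0]]]'|tail -5
python3 -m crank '[[[-1.7,3.24,0],[0,0,0]],[[-1.7,3.24,0],[0,0,0]],[[-1.7,3.24,0],[0,0,0]],[[-1.7,3.24,0],[0,0,0]],[[0,0,0],[0,0,0]]]'|tail -5
python3 -m crank '[[[0,0,0],[0,0,0]],[[0,0,0],[0,0,0]],[[0,0,0],[0,0,0]],[[0,0,0],[0,0,0]]]'
python3 - <<'E'
from h import *
print(monitor.get_obs()['joints'])
im,d,C=grab("wrist","w6.png");np.savez("/tmp/w6",im=im,d=d);P=cloud(d,C);Z=P[...,2]
near=(abs(P[...,0]-.5525)<.03)&(abs(P[...,1]-.223)<.03)
w=((Z>.0765)&(Z<.085)&near).astype(np.uint8)
cs=cv2.findContours(w,0,2)[0];c=max(cs,key=cv2.contourArea);print("plate",cv2.contourArea(c),cv2.minAreaRect(plane(c.reshape(-1,2),.08,C)[:,:2].astype(np.float32)*1000))
f=np.zeros_like(w);cv2.drawContours(f,[c],-1,1,-1);h=((f>0)&(Z<.0765)).astype(np.uint8)
for c in cv2.findContours(h,0,2)[0]:
  if cv2.contourArea(c)>40: print("hole",cv2.contourArea(c),cv2.minAreaRect(plane(c.reshape(-1,2),.08,C)[:,:2].astype(np.float32)*1000))
E
```

```text
tcp_pos: [0.5477, 0.0865, 0.1892]
orientation: [-0.198, 3.135, -0.0]
contact_force: [-0.2, -0.2, 0.6]
grip_width: 0.0082
gripper_force: 78.0
tcp_pos: [0.598, 0.2289, 0.1895]
orientation: [-0.208, 3.134, 0.008]
contact_force: [-0.8, 1.3, -0.9]
grip_width: 0.0082
gripper_force: 78.2
clock: 16.7
tcp_pos: [0.5988, 0.221, 0.1884]
orientation: [0.195, -3.136, 0.001]
contact_force: [-0.7, -0.2, -1.1]
grip_width: 0.0077
gripper_force: 78.2
[ 0.17752526  0.62515338 -0.91455935  1.64439292  0.53550053  1.14258279
  0.81987114]
plate 2444.5 ((552.2952270507812, 224.6499481201172), (33.48899459838867, 33.542388916015625), 7.234243869781494)
hole 268.5 ((552.1530151367188, 224.20782470703125), (17.43355941772461, 9.516772270202637), 7.484092712402344)
```

View pics/w6.png

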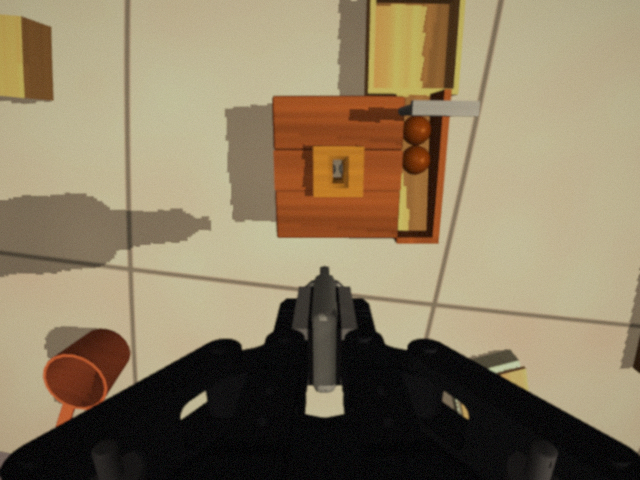

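Wrist view: keyhole free at (338,170), held key's lower tip at (324,270).

Run:
```python
from h import *
z=np.load("/tmp/w6.npz");m,K,D=cam("wrist");H=np.array(m["hand_eye"]);C=(H[:3,:3],H[:3,3],K,D)
P=cloud(z["d"],C);q=P[255:300,305:345];w=q[(q[...,2]>.0)&(q[...,2]<.06)]
for a in np.arange(.0,.05,.005):
  s=w[(w[:,2]>=a)&(w[:,2]<a+.005)]
  if len(s): print(round(a,3),len(s),s.min(0).round(4),s.max(0).round(4))
print(proj([[0,0,.04],[.0065,0,.04],[-.0065,0,.04]],C))
```

```text
0.0 63 [ 0.0113 -0.0046  0.0002] [0.0148 0.0043 0.0046]
0.005 85 [ 0.0059 -0.0089  0.0052] [0.0095 0.0086 0.0097]
0.025 25 [ 0.0045 -0.0024  0.0263] [0.0054 0.0021 0.0299]
0.03 32 [ 0.0044 -0.0024  0.0301] [0.0053 0.0022 0.0349]
0.035 19 [ 0.0045 -0.0024  0.0353] [0.0053 0.0022 0.0377]
[[324.69698836 272.752025  ]
 [324.71633927 261.23859899]
 [324.67795505 284.0373162 ]]
```

```bash
python3 -m crank '[[[2.4,0.4,0],[0,0,0]],[[2.3,0.5,1],[0,0,0]],[[0,0,2],[0,0,0]],[[0,0,2],[0,0,0]],[[0,0,0],[0,0,0]]]'|tail -5
python3 -m crank '[[[0,0,0],[0,0,0]],[[0,0,0],[0,0,0]],[[0,0,0],[0,0,0]],[[0,0,0],[0,0,0]]]'
```

```text
tcp_pos: [0.5495, 0.2237, 0.1361]
orientation: [0.197, -3.131, 0.003]
contact_force: [-0.1, 0.1, -0.8]
grip_width: 0.0081
gripper_force: 78.2
clock: 17.65
tcp_pos: [0.5514, 0.2257, 0.1391]
orientation: [-0.198, 3.134, 0.001]
contact_force: [-0.1, 0.5, -0.4]
grip_width: 0.0081
gripper_force: 78.2
```

```bash
python3 -m crank '[[[0.08,-0.17,0.8],[0,0,0]],[[0,0,0.6],[0,0,0]],[[0,0,0],[0,0,0]],[[0,0,0],[0,0,0]]]'|tail -5
python3 -m crank '[[[0,0,0.4],[0,0,0]],[[0,0,0.4],[0,0,0]],[[0,0,0.3],[0,0,0]],[[0,0,0],[0,0,0]],[[0,0,0],[0,0,0]]]'
```

```text
tcp_pos: [0.5502, 0.2236, 0.1239]
orientation: [0.198, -3.135, 0.0]
contact_force: [0.0, 0.5, -0.1]
grip_width: 0.0078
gripper_force: 78.2
clock: 18.55
tcp_pos: [0.5503, 0.2237, 0.1132]
orientation: [0.198, -3.135, 0.0]
contact_force: [-0.2, 0.6, -0.8]
grip_width: 0.0078
gripper_force: 78.2
```

```bash
python3 -m crank '[[[0,0,0.4],[0,0,0]],[[0,0,0.4],[0,0,0]],[[0,0,0.3],[0,0,0]],[[0,0,0],[0,0,0]],[[0,0,0],[0,0,0]]]'
python3 -m crank '[[[0,0,0.4],[0,0,0]],[[0,0,0.4],[0,0,0]],[[0,0,0.4],[0,0,0]],[[0,0,0.3],[0,0,0]],[[0,0,0],[0,0,0]]]'
```

```text
clock: 19.05
tcp_pos: [0.5504, 0.2242, 0.1024]
orientation: [-0.199, 3.135, 0.001]
contact_force: [-0.3, 1.6, -0.5]
grip_width: 0.0079
gripper_force: 78.2
clock: 19.55
tcp_pos: [0.5515, 0.2245, 0.0896]
orientation: [-0.198, 3.133, -0.0]
contact_force: [-2.2, -3.2, 17.5]
grip_width: 0.0078
gripper_force: 81.0
```

```bash
python3 -m crank '[[[0,0,0.2],[0,0,0]],[[0,0,0],[0,0,0]],[[0,0,0],[0,0,0]]]'
python3 -m crank '[[[0,0.02,0],[0,0,0.12]],[[0,0.02,0],[0,0,0.12]],[[0,0.02,0],[0,0,0.12]],[[0,0,0],[0,0,0]],[[0,0,0],[0,0,0]]]'
python3 -c "from h import *;o=monitor.get_obs();print(o['joints'],o['moment'])"
```

```text
clock: 19.85
tcp_pos: [0.5515, 0.2245, 0.0895]
orientation: [-0.197, 3.132, -0.002]
contact_force: [-7.6, -7.1, 34.7]
grip_width: 0.0081
gripper_force: 83.7
clock: 20.35
tcp_pos: [0.552, 0.2254, 0.0895]
orientation: [0.367, 3.115, 0.001]
contact_force: [-5.5, -3.9, 32.1]
grip_width: 0.0081
gripper_force: 83.3
[ 0.08013217  0.64354176 -0.78108879  1.82759956  0.57063574  0.90547242
  0.37041238] [-1.14260897  1.57297646 -0.18068031]
```

```bash
python3 -m crank '[[[0,0.02,-0.13],[0,0,0.12]],[[0,0.02,0],[0,0,0.12]],[[0,0.02,0],[0,0,0.12]],[[0,0.02,0],[0,0,0.12]],[[0,0,0],[0,0,0]]]'|tail -5
python3 -m crank '[[[0,0.02,0],[0,0,0.13]],[[0,0.02,0],[0,0,0.13]],[[0,0.02,0],[0,0,0.13]],[[0,0.02,0],[0,0,0.13]],[[0,0.02,0],[0,0,0.13]]]'|tail -5
python3 -m crank '[[[0,0,0],[0,0,0]],[[0,0,0],[0,0,0]],[[0,0,0],[0,0,0]],[[0,0,0],[0,0,0]],[[0,0,0],[0,0,0]]]'
python3 - <<'E'
from h import *
im,d,C=grab("wrist","w7.png");im,d,C=grab("top","top7.png")
cv2.imwrite("pics/c7.png",np.hstack([cv2.imread("pics/w7.png")[::2,::2],cv2.resize(cv2.imread("pics/top7.png")[200:325,145:312],(320,240))]))
o=monitor.get_obs();print(o['joints'],o['moment'])
E
```

```text
tcp_pos: [0.5523, 0.2258, 0.0895]
orientation: [1.101, 2.938, 0.002]
contact_force: [-2.8, -1.1, 21.9]
grip_width: 0.0086
gripper_force: 81.6
tcp_pos: [0.553, 0.2262, 0.0895]
orientation: [1.984, 2.432, 0.004]
contact_force: [-4.0, -2.8, 21.2]
grip_width: 0.008
gripper_force: 81.6
clock: 21.85
tcp_pos: [0.553, 0.2262, 0.0896]
orientation: [1.979, 2.437, 0.004]
contact_force: [-3.5, -2.6, 21.8]
grip_width: 0.0081
gripper_force: 81.6
[-0.10233814  0.57056028 -0.51990546  1.83626848  0.3745232   0.82956066
 -0.60322989] [-0.61856691  0.95801172 -0.01145583]
```

View pics/c7.png

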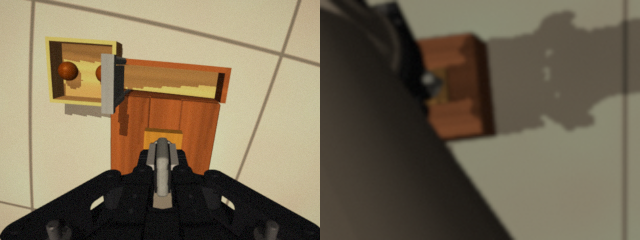

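One marble is in the tray (68,71), the second is at (99,72) by the shutter bar. Turn slightly more, wait and locate both.

```bash
python3 -m crank '[[[0,0,0],[0,0,0.05]],[[0,0,0],[0,0,0]],[[0,0,0],[0,0,0]],[[0,0,0],[0,0,0]],[[0,0,0],[0,0,0]]]'|tail -5
python3 -m crank '[[[0,0,0],[0,0,0]],[[0,0,0],[0,0,0]],[[0,0,0],[0,0,0]],[[0,0,0],[0,0,0]],[[0,0,0],[0,0,0]]]'
python3 - <<'E'
from h import *
im,d,C=grab("wrist","w8.png");P=cloud(d,C)
y=np.radians(7.2);c=np.array([.5522,.2240]);Rz=np.array([[np.cos(y),np.sin(y)],[-np.sin(y),np.cos(y)]])
L=(P[...,:2]-c)@Rz.T
hsv=cv2.cvtColor(im,cv2.COLOR_RGB2HSV);w=((hsv[...,1]>150)&(abs(L[...,0]+.092)<.045)&(abs(L[...,1]-.059)<.034)&(P[...,2]<.05)).astype(np.uint8)
n,_,st,ce=cv2.connectedComponentsWithStats(w)
for i in range(1,n):
  if st[i,4]>60: k=_==i; print(st[i],ce[i].round(),L[k].mean(0).round(3),P[k][:,2].max().round(3))
cv2.imwrite("pics/c8.png",cv2.resize(im[60:240,60:300,::-1],None,fx=2,fy=2))
E
```

```text
tcp_pos: [0.5531, 0.2262, 0.0895]
orientation: [2.039, 2.387, 0.004]
contact_force: [-3.7, -1.8, 21.5]
grip_width: 0.0075
gripper_force: 81.6
clock: 22.95
tcp_pos: [0.5531, 0.2262, 0.0895]
orientation: [2.039, 2.387, 0.004]
contact_force: [-3.9, -1.9, 22.3]
grip_width: 0.0081
gripper_force: 81.6
[223  90  13  28 225] [229. 104.] [-0.054  0.087] 0.029
[  91   93  125  118 8359] [141. 145.] [-0.109  0.062] 0.031
[185 141   6  24 101] [188. 152.] [-0.077  0.06 ] 0.024
```

View pics/c8.png

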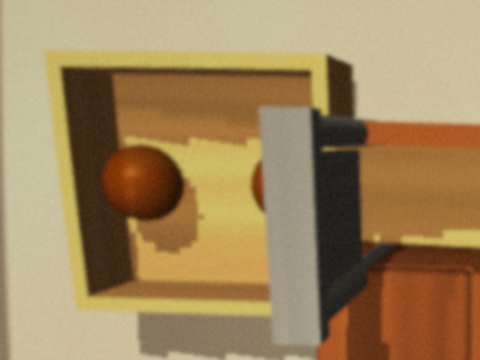

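Both marbles lie in the tray. The second one's visible edge is at x about -0.077 and 24 mm high, so it rests on the tray floor under the shutter bar. The key is still gripped, seated and turned.

```bash
python3 -c "from h import *;print(r.hand_in())"
```

```text
the job is handed in; nothing more can be done
None
```

I handed the job in at about 23 s on the robot clock, but the judge gave no verdict. By my checks the tag hangs on the bare peg, the key is fully home and still gripped about 1.55 rad clockwise, and both marbles are in the catch tray, one of them partly hidden by the shutter bar.

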